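Close the coin bank and show its slot to the inspection camera

TASK

The red coin bank has come back to the toy library: while it stands in its wooden cradle, press its black rubber stopper down until it is fully home, then lift the bank out and hold it up for the inspection camera, upright, straight above the yellow cross on the camera's mat and centred at the height of the lens, with its coin slot squarely facing the lens. Finish while still holding it there, in the air and still; do not put it down. Do not bump the camera stand or disturb the other toys.

Things in the scene. Friction and masses are not known exactly. Their poses are not given: they have to be found in the camera images.
- bank_center (a point): centre (half-way up) of the red ceramic coin bank, a loose rounded block 64 mm along its x, 44 mm along its y, 76 mm high, 0.2 to 0.42 kg, with z up. The coin slot is in the middle of its -x face; the +x face is plain; a white stripe runs from the slot up and over the top edge to the stopper. To be gripped across the 44 mm width, along its y. It stands in the cradle at the start, so its centre is 44 mm above the table
- bank_slot (a point): the coin slot of the bank: black slit in a white panel, at the middle of the bank's -x face, 32 mm from the bank's centre and at the same height; moves with the bank, same axes
- stopper (a joint): how far the stopper is pressed in, m: 0 = standing 8 mm proud of the bank's top, 0.008 = fully home (its head flush on the top). It stays where it is left; sliding friction about 5 N, then a hard stop
- stopper_top (a point): centre of the top face of the black rubber stopper in the middle of the bank's top: a disc head 28 mm across, 12 mm thick, on a yellow shank that shows while it is not home. Home, this point is 12 mm above the bank's top, 50 mm above the bank's centre
- cradle: fixed wooden cradle 84 x 64 mm holding the bank, with the same axes as the bank: 6 mm floor, walls to 16 mm above the table, 4 mm play around the bank; origin at the centre of its underside
- spot (a point): point in the air where the centre of the bank is to be held: on the camera's line of sight, above the yellow cross, at lens height (0.19 to 0.26 m above the table). Its x axis points from here back to the camera, z up: slot facing the lens means that the bank's -x axis points along this x
- lens (a point): centre of the front glass of the camera's lens, 138 mm from the spot; same axes as the spot (the camera looks along its -x). The camera head is a grey block about 56 mm wide and 52 mm high behind the lens, with a black lens barrel 38 mm across
- rig: fixed camera stand: round base 90 mm across, 12 mm high, with an upright post 18 mm thick and 360 mm tall; origin at the post's foot. A flat bar along its -x leads to a grey mat 90 mm square, 4 mm thick, with a yellow cross 200 mm from the post. The camera head sits on the post (its height differs from day to day); same axes as the spot
- excavator: orange plastic toy excavator with black tracks and a lever arm, about 120 x 64 mm, 90 mm high; origin at the centre of its underside; loose, to be left alone
- ballcup: bamboo ball-in-cup toy standing upright, 52 mm wide, 98 mm high, blue ball on top; origin at the centre of its underside; loose, to be left alone
- prism: green-tinted glass prism lying flat, 70 mm long along its x, 34 mm wide, 30 mm high; origin at the centre of its underside; loose, to be left alone
- pan: aluminium toy pan, 84 mm across, 24 mm high, black handle reaching 105 mm from its centre along its own -x; origin at the centre of its underside; loose, to be left alone
- stacker: ring-stacking toy, 68 mm across, 80 mm high; origin at the centre of its underside; loose, to be left alone
- cart: wooden toy car, 90 mm long along its x, 48 mm wide, 49 mm high; origin at the centre of its underside; loose, to be left alone

How it is judged:
By the outcome, as a careful person would: the job done as asked, in the order asked, and still so for the second after the job is handed in, while the arm keeps its last pose, push and grip.
It also fails if it takes over 43 s, if anything falls off the work surface, if the arm or the gripper's body presses on something with over 40 N, if the wrist force passes 120 N, or if a joint passes its speed limit or range.

ROBOT

A 6-joint arm with a two-finger parallel gripper is mounted at the origin on the work surface. World frame = base frame: x ahead of the robot, y to its left, z up, the work surface at z = 0. Lengths are in m, angles in rad, forces in N, time in s.
With the tool pointing down it reaches from about 0.375 to 0.9 m from the base axis. Payload 3.1 kg.
Tool frame: the origin (TCP) lies midway between the tips of the shut fingers; the grasp point (between the pads) lies 19 mm behind it; z points along the fingers, x is the direction in which the jaws open and shut, and the axes are right-handed (so a half turn about z gives the same grasp; the last joint's range is limited). The gripper opens to 87 mm and grips with 3 to 60 N. Pads are 19 mm wide; open, the fingers measure 117 mm over their backs; the gripper's body (75 mm by 190 mm) begins 51 mm behind the grasp point.
Start: joints at [-1.44, 0.527, 1.433, -0, 1.181, -0.178], TCP at [0.19, -0.595, 0.223] pointing down, gripper open.
Joint ranges: [-3.08, 3.08], [-0.75, 2.2], [0.22, 2.44], [-1.43, 4.57], [0, 2.65], [-2.85, 2.85]. Speed limits (rad/s): [2.79, 2.79, 3.14, 3.14, 3.14, 3.14].

INTERFACE

Orientations are given as a unit quaternion [x, y, z, w].
In Python, from rig import * gives the robot as it stands.
- The arm moves only by the tool drive_tool, never from a script. Its argument "plan" is a list of rows, each an object with "offset": the shift along the tool's x, y, z in cm, a list of three; "delta_rot": the turn, a rotation vector about the tool's x, y, z in degrees, a list of three; "jaw": the finger opening in cm, from 0 to 8.7. In form: [{"offset": [dx, dy, dz], "delta_rot": [wx, wy, wz], "jaw": jaw}, ...]. A call has exactly 8 rows; each row is the pose to reach, as a shift and turn from the pose commanded when the call began, along the tool's axes at that moment; what a row does not reach only later rows make up. A row lasts 1/12 s, in which the tool goes at most 41.7 mm and 7.16 degrees, less where a joint would pass 70% of its speed; a pose out of reach is approached as far as the arm can. A call with a gripper value outside its range is refused whole. The fingers move at their own pace and stop on an object; "squeeze" is the grip in N (left out, the last holds). Time passes only in rows, so rows that repeat a pose let the fingers close, or fill a call up. It gives the time, the measured TCP pose, the force and the opening at its end, in the units of the state.
- get_obs(): the state, without advancing time (a new reading comes with each control period).
- camera(name): name is "scene" or "side" or "wrist"; returns the picture (420x560x3 uint8, red, green, blue); there is no depth.
- calibration(name): a dict with "K" (3x3 intrinsics, pixels), "distortion" ([k1, k2, p1, p2, k3] as OpenCV has them; the pictures are not rectified), "pose" (4x4, takes a point from camera to world coordinates); the wrist camera has in their place "tool_from_camera" (4x4, takes a point from camera to tool coordinates, whose origin is the TCP and whose axes are the tool frame's). Camera axes: x right, y down, z forward; pixel columns grow to the right and rows downward; lengths in m; the calibration is good to about 2 mm. A picture is of the moment at which its call begins: read the wrist's pose just before it. calibration takes no time and is no camera call.
- hand_in(): hands the job in, once; it reports no verdict.
The state is a dict: "time": time; "q": joint angles; "joint_velocities": joint speeds; "joint_torque": joint torques, N m; "position": TCP position; "tool_rot": TCP orientation; "ft_force": force on the tool from outside, world axes, zero at the start; "moment": the same for the moment, N m; "grip_width": finger opening in m.
Only numpy, scipy, OpenCV 4.12 (cv2) and the standard library are available. Lean on these libraries where they do the work, as an engineer would, in place of code of your own. Each camera call takes 0.05 s, during which the arm holds its last target.

## Working session

There is one attempt and no reset: what is moved stays moved. The work goes in short steps, Python scripts to look and compute and a tool call to move; the robot and the scene stay as the last step left them, time stands still between calls to the robot, and variables do not carry over. Pictures are saved under pics/ and viewed, and the job is handed in when it is done.

Besides the shell and the picture viewer there is one more tool, called after "Request:" as name(argument=value, ...), one argument or row to a line, values as JSON. drive_tool: Moves the arm, as the interface text tells. Its arguments: {"type":"object","properties":{"plan":{"type":"array","items":{"type":"object","properties":{"offset":{"type":"array","items":{"type":"number"}},"delta_rot":{"type":"array","items":{"type":"number"}},"jaw":{"type":"number"}}}},"squeeze":{"type":"number"}},"required":["plan"]}

```bash
ls; mkdir -p pics
python3 - <<'E'
from rig import *
import cv2,numpy as np
o=get_obs();print(o)
for n in ("scene","side","wrist"):
    im=camera(n);cv2.imwrite(f"pics/{n}0.png",im[:,:,::-1]);c=calibration(n);print(n,{k:np.round(v,4).tolist() for k,v in c.items()})
E
```

```text
pics
{'time': 0.0, 'q': array([-1.44046069e+00,  5.28459356e-01,  1.43392375e+00, -3.13741860e-06,
        1.18138188e+00, -1.78539531e-01]), 'joint_velocities': array([-9.91597565e-05,  7.50610672e-04,  4.74608811e-04, -2.25955978e-03,
       -2.04914312e-03, -7.64160737e-04]), 'joint_torque': array([-6.94057435e-04, -4.40056014e+01, -1.76594335e+01,  6.30973466e-02,
        5.81781403e-02, -1.66674076e-04]), 'position': array([ 0.18989781, -0.59467469,  0.221569  ]), 'tool_rot': array([ 8.07461091e-01, -5.89919831e-01, -7.50352694e-04, -7.85320502e-04]), 'ft_force': array([-0.53242477, -0.2921605 ,  0.37354317]), 'moment': array([-0.03272903,  0.02722039, -0.0148238 ]), 'grip_width': 0.08754693045322375}
scene {'K': [[546.6231, 0.0, 285.76], [0.0, 546.6231, 215.522], [0.0, 0.0, 1.0]], 'distortion': [0.0031, 0.0, 0.0, 0.0, 0.0], 'pose': [[0.8503, 0.3752, -0.369, 1.1016], [0.526, -0.5847, 0.6175, -0.8203], [0.0159, -0.7192, -0.6946, 1.1242], [0.0, 0.0, 0.0, 1.0]]}
side {'K': [[527.8691, 0.0, 284.1311], [0.0, 527.8691, 204.536], [0.0, 0.0, 1.0]], 'distortion': [-0.1356, 0.0, 0.0, 0.0, 0.0], 'pose': [[-0.9786, -0.1115, 0.1728, 0.3295], [-0.2052, 0.5822, -0.7867, 1.0812], [-0.0129, -0.8054, -0.5926, 0.895], [0.0, 0.0, 0.0, 1.0]]}
wrist {'K': [[301.174, 0.0, 277.3611], [0.0, 301.174, 210.7251], [0.0, 0.0, 1.0]], 'distortion': [-0.0519, 0.0, 0.0, 0.0, 0.0], 'tool_from_camera': [[1.0, -0.0, -0.0015, -0.0003], [0.0004, 0.9664, 0.257, -0.069], [0.0014, -0.257, 0.9664, -0.1625], [0.0, 0.0, 0.0, 1.0]]}
```

View pics/scene0.png

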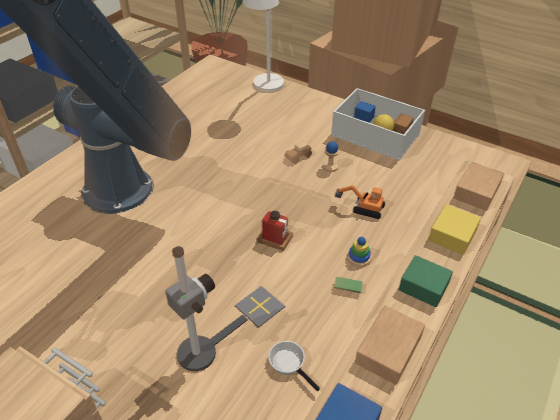

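View pics/side0.png

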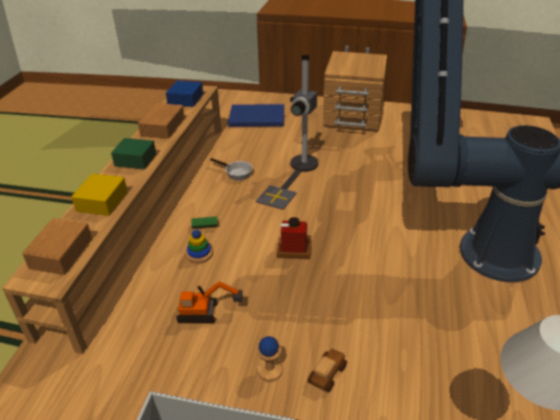

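View pics/wrist0.png

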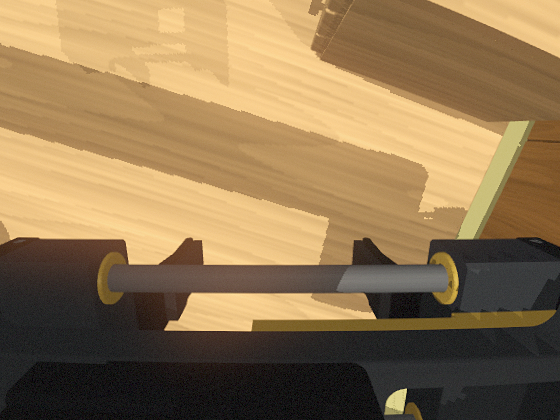

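The scene view shows the bank at about (275,230), the yellow cross at (260,306), the camera head at (190,295) and the post foot at (196,352). In the side view the bank is at (294,238), the cross at (277,197) and the post foot at (304,162). I'll enlarge both.

```bash
cat > h.py <<'E'
import numpy as np,cv2
from rig import *
from scipy.spatial.transform import Rotation as R
def cam(n,obs=None):
    c=calibration(n)
    if n=="wrist":
        T=np.eye(4);T[:3,:3]=R.from_quat(obs["tool_rot"]).as_matrix();T[:3,3]=obs["position"];P=T@c["tool_from_camera"]
    else:P=np.array(c["pose"])
    return np.array(c["K"]),np.array(c["distortion"]),P
def ray(C,px):
    K,d,P=C
    u=cv2.undistortPoints(np.array(px,float).reshape(-1,1,2),K,d).reshape(-1,2)
    v=np.c_[u,np.ones(len(u))]@P[:3,:3].T
    return P[:3,3],v
def onz(C,px,z):
    o,v=ray(C,px);return o+v*((z-o[2])/v[:,2])[:,None]
def proj(C,X):
    K,d,P=C;Ti=np.linalg.inv(P)
    return cv2.projectPoints(np.array(X,float).reshape(-1,1,3),cv2.Rodrigues(Ti[:3,:3])[0],Ti[:3,3],K,d)[0].reshape(-1,2)
def tri(rays):
    A=np.zeros((3,3));b=np.zeros(3)
    for o,v in rays:
        v=v/np.linalg.norm(v);M=np.eye(3)-np.outer(v,v);A+=M;b+=M@o
    X=np.linalg.solve(A,b)
    return X,[np.linalg.norm(np.cross(X-o,v/np.linalg.norm(v))) for o,v in rays]
def crop(src,dst,x0,y0,x1,y1,s):
    im=cv2.imread(src)[y0:y1,x0:x1];cv2.imwrite(dst,cv2.resize(im,None,fx=s,fy=s,interpolation=cv2.INTER_NEAREST))
E
python3 - <<'E'
from h import *
crop("pics/scene0.png","pics/s0a.png",150,190,310,370,3.3*1)
crop("pics/side0.png","pics/d0a.png",210,50,350,270,2.7)
E
```

```text
(no output)
```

View pics/s0a.png

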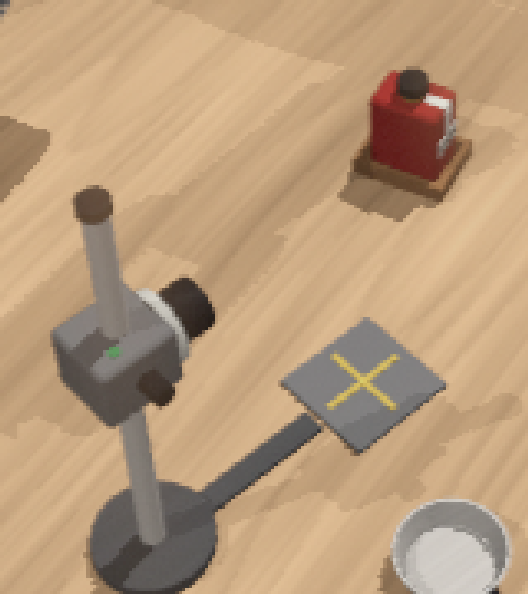

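View pics/d0a.png

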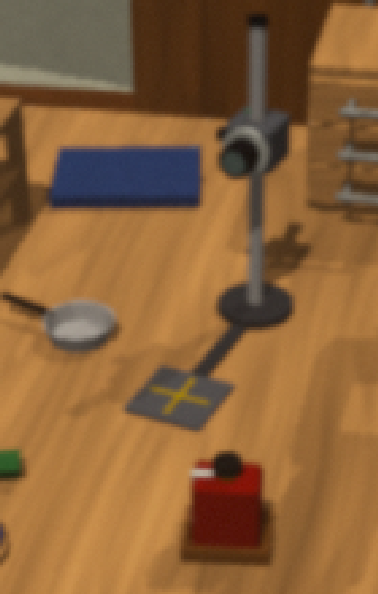

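Run:
```python
from h import *
for n in("scene","side"):
    C=cam(n);im=cv2.imread(f"pics/{n}0.png");hsv=cv2.cvtColor(im,cv2.COLOR_BGR2HSV)
    box={"scene":(235,285,290,330),"side":(255,180,300,212)}[n]
    x0,y0,x1,y1=box
    sub=hsv[y0:y1,x0:x1]
    m=((sub[...,0]>18)&(sub[...,0]<35)&(sub[...,1]>130)).astype(np.uint8)
    # mat grey mask, low saturation
    g=((sub[...,1]<70)|(m>0)).astype(np.uint8)
    nn,l,st,ce=cv2.connectedComponentsWithStats(g);k=1+np.argmax(st[1:,4])
    c=cv2.findContours((l==k).astype(np.uint8),cv2.RETR_EXTERNAL,cv2.CHAIN_APPROX_NONE)[0][0]
    print(n,"mat centroid",ce[k]+[x0,y0],onz(C,ce[k]+[x0,y0],0.004),st[k])
    mm=m*(l==k);ys,xs=np.nonzero(mm);p=np.array([xs.mean()+x0,ys.mean()+y0]);print("cross",p,onz(C,p,0.004),len(xs))
    q=onz(C,np.c_[xs+x0,ys+y0],0.004)[:,:2];q-=q.mean(0)
    a=np.arctan2(q[:,1],q[:,0]);w=np.hypot(q[:,0],q[:,1]);print("cross ang mod90",np.degrees(np.angle((w*w*np.exp(4j*a)).sum())/4))
    q=onz(C,(c.reshape(-1,2)+[x0,y0]).astype(float),0.004)[:,:2]
    print("minrect",cv2.minAreaRect((q*1000).astype(np.float32)))
foot={"scene":(195.8,352.5),"side":(304.4,162)}
for n in foot: print(n,"foot",onz(cam(n),foot[n],0.012))
# post top
t=tri([ (o,v[0]) for o,v in [ray(cam("scene"),(178,248)),ray(cam("side"),(305.5,56.5))]]);print("posttop",t)
# lens front centre
t=tri([ (o,v[0]) for o,v in [ray(cam("scene"),(150+197/3.3,190+308/3.3)),ray(cam("side"),(210+236/2.7,50+161/2.7))]]);print("lens",t)
# bank stopper top centre, scene & side
t=tri([ (o,v[0]) for o,v in [ray(cam("scene"),(150+413/3.3,190+77/3.3)),ray(cam("side"),(210+229/2.7,50+459/2.7))]]);print("stoptop",t)
# bank top corners z=.082 scene: left(372,98) right(456,95)? front bottom
for n,pp in {"scene":[(371,97),(392,72),(457,91),(440,119)],"side":[(193,480),(262,482),(198,458),(262,462)]}.items():
    s=3.3 if n=="scene" else 2.7;o=(150,190) if n=="scene" else (210,50)
    print(n,onz(cam(n),np.array(pp)/s+o,0.082).round(4).tolist())
```

```text
scene mat centroid [257.88150808 307.34201077] [[ 0.62204204 -0.14438323  0.004     ]] [   0    1   50   43 1114]
cross [259.33333333 305.        ] [[ 0.62109698 -0.13641195  0.004     ]] 60
cross ang mod90 -14.04370038139276
minrect ((617.3424072265625, -157.81793212890625), (134.54190063476562, 91.5968017578125), 75.80311584472656)
side mat centroid [276.92016807 195.9894958 ] [[ 0.61849822 -0.13869286  0.004     ]] [  2   0  38  29 476]
cross [275.83529412 195.95294118] [[ 0.62164468 -0.13827965  0.004     ]] 85
cross ang mod90 -13.938322558730064
minrect ((613.6727905273438, -161.43594360351562), (139.6800537109375, 84.32013702392578), 75.70077514648438)
scene foot [[ 0.57556272 -0.33291195  0.012     ]]
side foot [[ 0.57047725 -0.32568982  0.012     ]]
posttop (array([ 0.5705717 , -0.32601318,  0.36025411]), [np.float64(0.0002686502657250188), np.float64(0.00026865026572487017)])
lens (array([ 0.58785604, -0.27576555,  0.21607303]), [np.float64(0.0041287205555257285), np.float64(0.004128720555525815)])
stoptop (array([0.52515674, 0.08298195, 0.09842581]), [np.float64(0.002595872817798581), np.float64(0.0025958728177985905)])
scene [[0.5023, 0.0591, 0.082], [0.5006, 0.0935, 0.082], [0.5583, 0.1034, 0.082], [0.5638, 0.068, 0.082]]
side [[0.5531, 0.0974, 0.082], [0.4911, 0.0884, 0.082], [0.5554, 0.0647, 0.082], [0.4962, 0.0595, 0.082]]
```

```bash
cat >> h.py <<'E'
def go(pos,yaw,p0=None,q0=None):
    """offset (cm, tool axes) and rotvec (deg) from the present pose to tool-down pose with tool x at yaw"""
    o=get_obs();p=np.array(o["position"] if p0 is None else p0);r=R.from_quat(o["tool_rot"] if q0 is None else q0)
    c,s=np.cos(np.radians(yaw)),np.sin(np.radians(yaw))
    t=R.from_matrix(np.array([[c,s,0],[s,-c,0],[0,0,-1]]))
    print("offset",(r.inv().apply(np.array(pos)-p)*100).round(2),"rot",np.degrees((r.inv()*t).as_rotvec()).round(2))
def stat():
    o=get_obs();m=R.from_quat(o["tool_rot"]).as_matrix()
    print("t %.2f"%o["time"],"p",o["position"].round(4),"yaw %.2f"%np.degrees(np.arctan2(m[1,0],m[0,0])),"z",m[:,2].round(4),"F",o["ft_force"].round(1),"w %.4f"%o["grip_width"]);return o
E
python3 - <<'E'
from h import *
stat()
go([0.28,-0.38,0.25],-15.3)
E
```

```text
t 0.15 p [ 0.1899 -0.5949  0.2218] yaw -72.31 z [-2.0e-04  1.6e-03 -1.0e+00] F [ 0.6 -0.3 -0.8] w 0.0873
offset [-17.74 -15.11  -2.79] rot [ -0.06   0.08 -57.01]
```

Request:
drive_tool(
  plan=[
    {"offset": [-2.2, -1.9, -0.4], "delta_rot": [0, 0, -7.1], "jaw": 8.7},
    {"offset": [-4.4, -3.8, -0.7], "delta_rot": [0, 0, -14.2], "jaw": 8.7},
    {"offset": [-6.6, -5.7, -1.1], "delta_rot": [0, 0, -21.3], "jaw": 8.7},
    {"offset": [-8.8, -7.6, -1.4], "delta_rot": [0, 0, -28.4], "jaw": 8.7},
    {"offset": [-11, -9.4, -1.8], "delta_rot": [0, 0, -35.5], "jaw": 8.7},
    {"offset": [-13.3, -11.3, -2.1], "delta_rot": [0, 0, -42.6], "jaw": 8.7},
    {"offset": [-15.5, -13.2, -2.5], "delta_rot": [0, 0, -49.7], "jaw": 8.7},
    {"offset": [-17.7, -15.1, -2.8], "delta_rot": [0, 0, -56.8], "jaw": 8.7},
  ],
)

```text
time: 0.82
position: [0.2803, -0.3794, 0.2506]
tool_rot: [0.991, -0.132, -0.0, -0.0]
ft_force: [0.2, -0.0, 0.3]
grip_width: 0.0866
```

Run:
```python
from h import *
stat()
go([0.40,-0.15,0.27],41.5)
```

```text
t 0.82 p [ 0.2803 -0.3794  0.2506] yaw -15.18 z [-0.e+00  3.e-04 -1.e+00] F [ 0.2 -0.   0.3] w 0.0866
offset [  5.55 -25.27  -1.93] rot [-2.000e-02 -0.000e+00 -5.668e+01]
```

Request:
drive_tool(
  plan=[
    {"offset": [0.7, -3.2, -0.2], "delta_rot": [0, 0, -7.1], "jaw": 8.7},
    {"offset": [1.4, -6.3, -0.5], "delta_rot": [0, 0, -14.2], "jaw": 8.7},
    {"offset": [2.1, -9.5, -0.7], "delta_rot": [0, 0, -21.3], "jaw": 8.7},
    {"offset": [2.8, -12.6, -1], "delta_rot": [0, 0, -28.4], "jaw": 8.7},
    {"offset": [3.5, -15.8, -1.2], "delta_rot": [0, 0, -35.5], "jaw": 8.7},
    {"offset": [4.2, -18.9, -1.4], "delta_rot": [0, 0, -42.6], "jaw": 8.7},
    {"offset": [4.9, -22.1, -1.7], "delta_rot": [0, 0, -49.7], "jaw": 8.7},
    {"offset": [5.6, -25.3, -1.9], "delta_rot": [0, 0, -56.8], "jaw": 8.7},
  ],
)

```text
time: 1.48
position: [0.402, -0.1505, 0.2697]
tool_rot: [0.935, 0.355, 0.0, 0.0]
ft_force: [0.9, -0.5, -0.3]
grip_width: 0.0871
```

Run:
```python
from h import *
stat()
go([0.528,0.081,0.24],98.5)
```

```text
t 1.48 p [ 0.402  -0.1505  0.2697] yaw 41.62 z [ 1.e-04 -1.e-04 -1.e+00] F [ 0.9 -0.5 -0.3] w 0.0871
offset [24.8  -8.94  2.98] rot [ 1.000e-02  0.000e+00 -5.688e+01]
```

Request:
drive_tool(
  plan=[
    {"offset": [3.1, -1.1, 0.4], "delta_rot": [0, 0, -7.1], "jaw": 8.7},
    {"offset": [6.2, -2.2, 0.7], "delta_rot": [0, 0, -14.2], "jaw": 8.7},
    {"offset": [9.3, -3.4, 1.1], "delta_rot": [0, 0, -21.3], "jaw": 8.7},
    {"offset": [12.4, -4.5, 1.5], "delta_rot": [0, 0, -28.4], "jaw": 8.7},
    {"offset": [15.5, -5.6, 1.9], "delta_rot": [0, 0, -35.5], "jaw": 8.7},
    {"offset": [18.6, -6.7, 2.2], "delta_rot": [0, 0, -42.6], "jaw": 8.7},
    {"offset": [21.7, -7.8, 2.6], "delta_rot": [0, 0, -49.8], "jaw": 8.7},
    {"offset": [24.8, -8.9, 3.0], "delta_rot": [0, 0, -56.9], "jaw": 8.7},
  ],
)

```text
time: 2.15
position: [0.5296, 0.0801, 0.2392]
tool_rot: [0.652, 0.758, -0.0, -0.0]
ft_force: [1.1, -0.8, 1.0]
grip_width: 0.0873
```

Run:
```python
from h import *
stat()
im=camera("wrist");cv2.imwrite("pics/w1.png",im[:,:,::-1])
o=stat()
```

```text
t 2.15 p [0.5296 0.0801 0.2392] yaw 98.56 z [-4.e-04 -1.e-04 -1.e+00] F [ 1.1 -0.8  1. ] w 0.0873
t 2.20 p [0.5325 0.0847 0.2387] yaw 98.94 z [ 0.0033  0.0043 -1.    ] F [ 3.   1.9 -0.9] w 0.0873
```

View pics/w1.png

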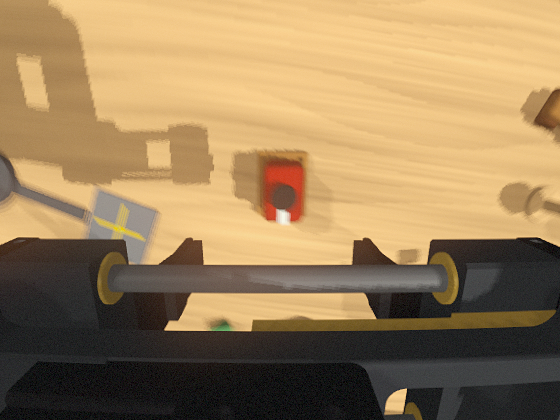

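The wrist picture shows the bank at about (283,190), stopper head at (284,197) and cross at (119,230). The arm was still settling, so I'll look again with it at rest.

Run:
```python
from h import *
import pickle
for i in range(6): camera("side")
for i in range(3):
    o=stat();im=camera("wrist")
    cv2.imwrite(f"pics/w2{i}.png",im[:,:,::-1]);pickle.dump(o,open(f"w2{i}.pkl","wb"))
crop("pics/w22.png","pics/w2c.png",220,130,340,240,5)
```

```text
t 2.50 p [0.5286 0.0775 0.2395] yaw 98.08 z [-8.e-04 -3.e-04 -1.e+00] F [-0.4 -0.4 -0.6] w 0.0870
t 2.55 p [0.5287 0.0774 0.2397] yaw 98.07 z [-4.e-04 -2.e-04 -1.e+00] F [-0.2 -0.3  0.2] w 0.0873
t 2.60 p [0.5288 0.0774 0.2398] yaw 98.07 z [-1.e-04 -2.e-04 -1.e+00] F [-0.2  0.5 -0. ] w 0.0871
```

View pics/w2c.png

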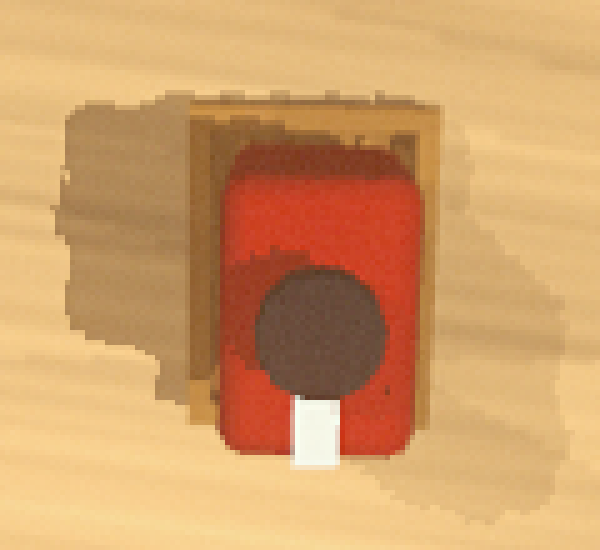

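View pics/w22.png

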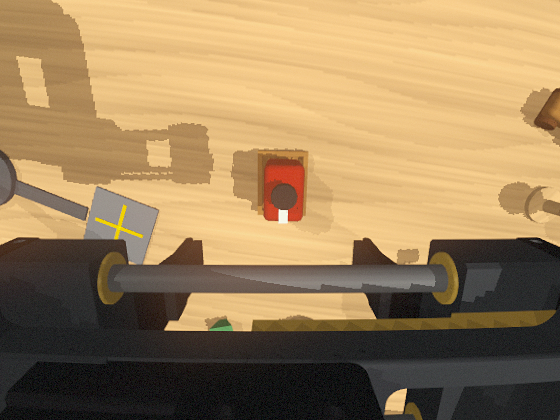

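The sharp picture shows the stopper disc at (284,196), the top face from (264,166) to (304,221) with the white stripe at its lower edge, and the cross at (120,225).

Run:
```python
from h import *
import pickle
for i in(1,2):
    o=pickle.load(open(f"w2{i}.pkl","rb"));C=cam("wrist",o);im=cv2.imread(f"pics/w2{i}.png");hsv=cv2.cvtColor(im,cv2.COLOR_BGR2HSV)
    sub=im[130:240,220:340].astype(int);b,g,r=sub[...,0],sub[...,1],sub[...,2]
    red=((r>1.8*g+20)&(r>150)).astype(np.uint8)
    dark=((r<120)&(r>60)&(g>45)&(abs(r-g)<50)&(r-b<60)).astype(np.uint8)
    n,l,st,ce=cv2.connectedComponentsWithStats(dark)
    k=min([j for j in range(1,n) if st[j,4]>200],key=lambda j:np.hypot(*(ce[j]-[64,66])))
    p=ce[k]+[220,130];print("stopper px",p,st[k],onz(C,p,0.102))
    # top: red bright + stopper + white
    wh=((b>190)).astype(np.uint8)
    full=((red|(l==k)|wh)).astype(np.uint8);full=cv2.morphologyEx(full,cv2.MORPH_CLOSE,np.ones((5,5)))
    n2,l2,s2,c2=cv2.connectedComponentsWithStats(full);k2=1+np.argmax(s2[1:,4])
    c=cv2.findContours((l2==k2).astype(np.uint8),cv2.RETR_EXTERNAL,cv2.CHAIN_APPROX_NONE)[0]
    c=max(c,key=len).reshape(-1,2)+[220,130]
    print("rect",c.min(0),c.max(0),cv2.minAreaRect((onz(C,c.astype(float),0.082)[:,:2]*1000).astype(np.float32)))
    # white stripe centroid
    n3,l3,s3,c3=cv2.connectedComponentsWithStats(wh);k3=1+np.argmax(s3[1:,4]);p3=c3[k3]+[220,130];X=onz(C,p3,0.082)[0]
    S=onz(C,p,0.102)[0];print("white",p3,X,"dir",np.degrees(np.arctan2(X[1]-S[1],X[0]-S[0])))
    # cross
    m=((hsv[...,0]>20)&(hsv[...,0]<35)&(hsv[...,1]>180)).astype(np.uint8);m[:, 170:]=0;m[:195]=0;m[245:]=0
    ys,xs=np.nonzero(m);q=onz(C,np.c_[xs,ys],0.004);print("cross",len(xs),xs.mean(),ys.mean(),q.mean(0))
    q=q[:,:2]-q.mean(0)[:2];a=np.arctan2(q[:,1],q[:,0]);w=np.hypot(q[:,0],q[:,1]);print("ang",np.degrees(np.angle((w*w*np.exp(4j*a)).sum())/4))
    # grey bar line px (16,180)-(85,215) 
crop(f"pics/w22.png","pics/w2d.png",0,130,180,270,4)
```

```text
stopper px [283.39015152 196.61931818] [ 51  54  26  26 528] [[0.52152289 0.08303713 0.102     ]]
rect [264 165] [303 223] ((523.5577392578125, 83.79487609863281), (64.44969177246094, 42.1517448425293), 7.3964314460754395)
white [282.86885246 216.79508197] [0.54837692 0.0868069  0.082     ] dir 7.990971772550354
cross 275 119.42181818181818 224.75272727272727 [ 0.61408549 -0.13412814  0.004     ]
ang -13.984516907112683
stopper px [283.5094697 196.4905303] [ 51  54  26  26 528] [[0.52155912 0.08313241 0.102     ]]
rect [264 165] [303 223] ((523.7476196289062, 83.80753326416016), (64.47002410888672, 42.19828796386719), 7.398089408874512)
white [282.85483871 216.27419355] [0.54798573 0.08670186 0.082     ] dir 7.692395946509262
cross 275 119.54545454545455 224.61454545454546 [ 0.61410056 -0.13400607  0.004     ]
ang -14.097423463364034
```

View pics/w2d.png

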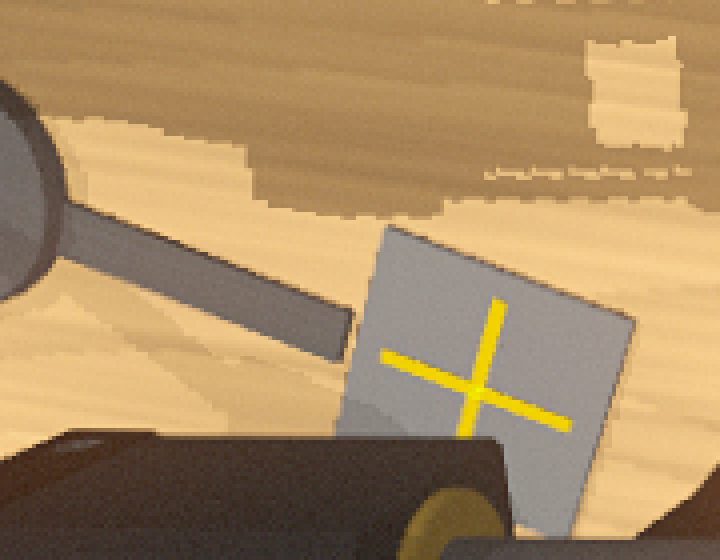

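Run:
```python
from h import *
o=pickle=None
o=stat()
o=stat();C=cam("wrist",o);print(onz(C,(119,228.2),0.004))
go([0.5235,0.083,0.12],97.9)
```

```text
t 2.65 p [0.529  0.0774 0.2398] yaw 98.08 z [ 2.e-04 -1.e-04 -1.e+00] F [-0.5 -0.1  0.6] w 0.0871
t 2.65 p [0.529  0.0774 0.2398] yaw 98.08 z [ 2.e-04 -1.e-04 -1.e+00] F [-0.5 -0.1  0.6] w 0.0871
[[ 0.61974084 -0.13472997  0.004     ]]
offset [ 0.63 -0.46 11.98] rot [0.01 0.01 0.18]
```

Request:
drive_tool(
  plan=[
    {"offset": [0.1, -0.1, 1.5], "delta_rot": [0, 0, 0], "jaw": 0},
    {"offset": [0.2, -0.2, 3.0], "delta_rot": [0, 0, 0], "jaw": 0},
    {"offset": [0.3, -0.3, 4.5], "delta_rot": [0, 0, 0], "jaw": 0},
    {"offset": [0.4, -0.4, 6], "delta_rot": [0, 0, 0.1], "jaw": 0},
    {"offset": [0.5, -0.5, 7.5], "delta_rot": [0, 0, 0.1], "jaw": 0},
    {"offset": [0.6, -0.5, 9], "delta_rot": [0, 0, 0.2], "jaw": 0},
    {"offset": [0.6, -0.5, 10.5], "delta_rot": [0, 0, 0.2], "jaw": 0},
    {"offset": [0.6, -0.5, 12], "delta_rot": [0, 0, 0.2], "jaw": 0},
  ],
)

```text
time: 3.32
position: [0.5235, 0.0829, 0.1192]
tool_rot: [0.657, 0.754, 0.0, 0.0]
ft_force: [0.2, 0.5, 0.2]
grip_width: 0.0418
```

Run:
```python
from h import *
stat()
for n in("scene","side","wrist"): cv2.imwrite(f"pics/{n}3.png",camera(n)[:,:,::-1])
stat()
a=cv2.resize(cv2.imread("pics/scene3.png")[170:270,220:330],None,fx=4,fy=4)
b=cv2.resize(cv2.imread("pics/side3.png")[180:280,240:330],None,fx=4,fy=4)
cv2.imwrite("pics/c3.png",np.hstack([a,b]))
```

```text
t 3.32 p [0.5235 0.0829 0.1192] yaw 97.91 z [ 6.e-04 -1.e-04 -1.e+00] F [0.2 0.5 0.2] w 0.0418
t 3.47 p [0.5227 0.0831 0.119 ] yaw 97.92 z [-2.4e-03  1.0e-04 -1.0e+00] F [-0.7  0.4 -0.1] w 0.0296
```

View pics/c3.png

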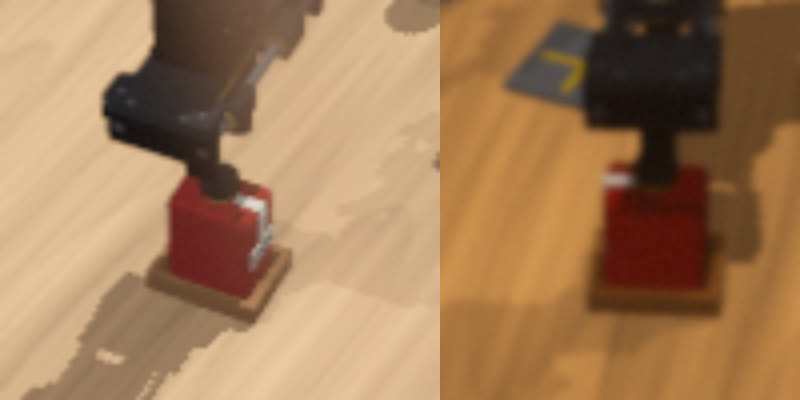

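View pics/wrist3.png

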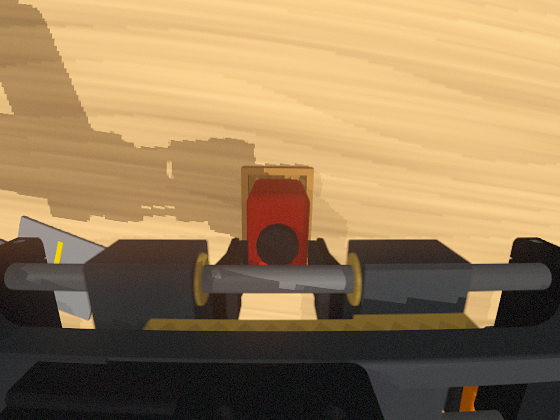

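The fingers are over the stopper. The wrist view has it at (277,243), close to midway between the fingers.

Run:
```python
from h import *
o=stat();C=cam("wrist",o)
im=cv2.imread("pics/wrist3.png").astype(int)
print(onz(C,(277.5,243),0.102),proj(C,[o["position"]]))
```

```text
t 3.47 p [0.5227 0.0831 0.119 ] yaw 97.92 z [-2.4e-03  1.0e-04 -1.0e+00] F [-0.7  0.4 -0.1] w 0.0296
[[0.52035427 0.08319978 0.102     ]] [[276.85070034 257.07708791]]
```

Request:
drive_tool(
  plan=[
    {"offset": [0, 0, 0], "delta_rot": [0, 0, 0], "jaw": 0},
    {"offset": [0, 0, 0], "delta_rot": [0, 0, 0], "jaw": 0},
    {"offset": [0, 0, 0.4], "delta_rot": [0, 0, 0], "jaw": 0},
    {"offset": [0, 0, 0.8], "delta_rot": [0, 0, 0], "jaw": 0},
    {"offset": [0, 0, 1.1], "delta_rot": [0, 0, 0], "jaw": 0},
    {"offset": [0, 0, 1.4], "delta_rot": [0, 0, 0], "jaw": 0},
    {"offset": [0, 0, 1.6], "delta_rot": [0, 0, 0], "jaw": 0},
    {"offset": [0, 0, 1.8], "delta_rot": [0, 0, 0], "jaw": 0},
  ],
)

```text
time: 4.13
position: [0.5233, 0.0837, 0.1012]
tool_rot: [0.656, 0.755, -0.0, -0.0]
ft_force: [-0.2, 0.1, -0.5]
grip_width: 0.0004
```

Run:
```python
from h import *
stat()
```

```text
t 4.13 p [0.5233 0.0837 0.1012] yaw 98.00 z [-4.e-04  0.e+00 -1.e+00] F [-0.2  0.1 -0.5] w 0.0004
```

Almost touching at z 0.1012; now I'll press gradually.

Request:
drive_tool(
  plan=[
    {"offset": [0, 0, 0.1], "delta_rot": [0, 0, 0], "jaw": 0},
    {"offset": [0, 0, 0.2], "delta_rot": [0, 0, 0], "jaw": 0},
    {"offset": [0, 0, 0.3], "delta_rot": [0, 0, 0], "jaw": 0},
    {"offset": [0, 0, 0.4], "delta_rot": [0, 0, 0], "jaw": 0},
    {"offset": [0, 0, 0.5], "delta_rot": [0, 0, 0], "jaw": 0},
    {"offset": [0, 0, 0.6], "delta_rot": [0, 0, 0], "jaw": 0},
    {"offset": [0, 0, 0.65], "delta_rot": [0, 0, 0], "jaw": 0},
    {"offset": [0, 0, 0.7], "delta_rot": [0, 0, 0], "jaw": 0},
  ],
)

```text
time: 4.8
position: [0.5234, 0.0837, 0.0946]
tool_rot: [0.656, 0.755, 0.0, -0.0]
ft_force: [-1.2, 0.9, 5.0]
grip_width: 0.0
```

Run:
```python
from h import *
stat()
```

```text
t 4.80 p [0.5234 0.0837 0.0946] yaw 97.99 z [ 0.  0. -1.] F [-1.2  0.9  5. ] w 0.0000
```

Request:
drive_tool(
  plan=[
    {"offset": [0, 0, 0.05], "delta_rot": [0, 0, 0], "jaw": 0},
    {"offset": [0, 0, 0.08], "delta_rot": [0, 0, 0], "jaw": 0},
    {"offset": [0, 0, 0.1], "delta_rot": [0, 0, 0], "jaw": 0},
    {"offset": [0, 0, 0.12], "delta_rot": [0, 0, 0], "jaw": 0},
    {"offset": [0, 0, 0.14], "delta_rot": [0, 0, 0], "jaw": 0},
    {"offset": [0, 0, 0.15], "delta_rot": [0, 0, 0], "jaw": 0},
    {"offset": [0, 0, 0.15], "delta_rot": [0, 0, 0], "jaw": 0},
    {"offset": [0, 0, 0.15], "delta_rot": [0, 0, 0], "jaw": 0},
  ],
)

```text
time: 5.47
position: [0.5235, 0.0837, 0.0943]
tool_rot: [0.656, 0.755, 0.0, 0.0]
ft_force: [-3.7, 0.0, 13.8]
grip_width: 0.0006
```

Run:
```python
from h import *
stat()
```

```text
t 5.47 p [0.5235 0.0837 0.0943] yaw 98.00 z [ 5.e-04 -1.e-04 -1.e+00] F [-3.7  0.  13.8] w 0.0006
```

Request:
drive_tool(
  plan=[
    {"offset": [0, 0, 0.03], "delta_rot": [0, 0, 0], "jaw": 0},
    {"offset": [0, 0, 0.06], "delta_rot": [0, 0, 0], "jaw": 0},
    {"offset": [0, 0, 0.08], "delta_rot": [0, 0, 0], "jaw": 0},
    {"offset": [0, 0, 0.1], "delta_rot": [0, 0, 0], "jaw": 0},
    {"offset": [0, 0, 0.1], "delta_rot": [0, 0, 0], "jaw": 0},
    {"offset": [0, 0, 0.1], "delta_rot": [0, 0, 0], "jaw": 0},
    {"offset": [0, 0, 0.1], "delta_rot": [0, 0, 0], "jaw": 0},
    {"offset": [0, 0, 0.1], "delta_rot": [0, 0, 0], "jaw": 0},
  ],
)

```text
time: 6.13
position: [0.5235, 0.0837, 0.0942]
tool_rot: [0.656, 0.755, 0.0, 0.0]
ft_force: [-5.5, -0.3, 20.8]
grip_width: 0.0007
```

Run:
```python
from h import *
stat()
```

```text
t 6.13 p [0.5235 0.0837 0.0942] yaw 98.01 z [ 9.e-04 -2.e-04 -1.e+00] F [-5.5 -0.3 20.8] w 0.0007
```

Hard stop reached: 20.8 N and z no longer changes. Next I'll rise and open the jaws.

Request:
drive_tool(
  plan=[
    {"offset": [0, 0, -0.5], "delta_rot": [0, 0, 0], "jaw": 0},
    {"offset": [0, 0, -1.5], "delta_rot": [0, 0, 0], "jaw": 0},
    {"offset": [0, 0, -3], "delta_rot": [0, 0, 0], "jaw": 8.7},
    {"offset": [0, 0, -4.5], "delta_rot": [0, 0, 0], "jaw": 8.7},
    {"offset": [0, 0, -6], "delta_rot": [0, 0, 0], "jaw": 8.7},
    {"offset": [0, 0, -7], "delta_rot": [0, 0, 0], "jaw": 8.7},
    {"offset": [0, 0, -7], "delta_rot": [0, 0, 0], "jaw": 8.7},
    {"offset": [0, 0, -7], "delta_rot": [0, 0, 0], "jaw": 8.7},
  ],
)

```text
time: 6.8
position: [0.5237, 0.0837, 0.1623]
tool_rot: [0.656, 0.755, 0.0, 0.0]
ft_force: [-1.0, -0.2, -0.5]
grip_width: 0.0328
```

Run:
```python
from h import *
import pickle
camera("scene")
o=stat();pickle.dump(o,open("w4.pkl","wb"));im=camera("wrist");cv2.imwrite("pics/w4.png",im[:,:,::-1])
cv2.imwrite("pics/side4.png",camera("side")[:,:,::-1])
stat()
a=cv2.resize(cv2.imread("pics/w4.png")[150:290,200:350],None,fx=3,fy=3)
b=cv2.resize(cv2.imread("pics/side4.png")[190:270,240:330],None,fx=4,fy=5.25)
cv2.imwrite("pics/c4.png",np.hstack([a,b]))
```

```text
t 6.85 p [0.5232 0.0837 0.1616] yaw 97.99 z [-6.e-04  0.e+00 -1.e+00] F [-0.5 -0.3 -0.5] w 0.0363
t 6.95 p [0.5227 0.0837 0.1611] yaw 97.99 z [-2.e-03  1.e-04 -1.e+00] F [-0.3 -0.7 -0.1] w 0.0443
```

View pics/c4.png

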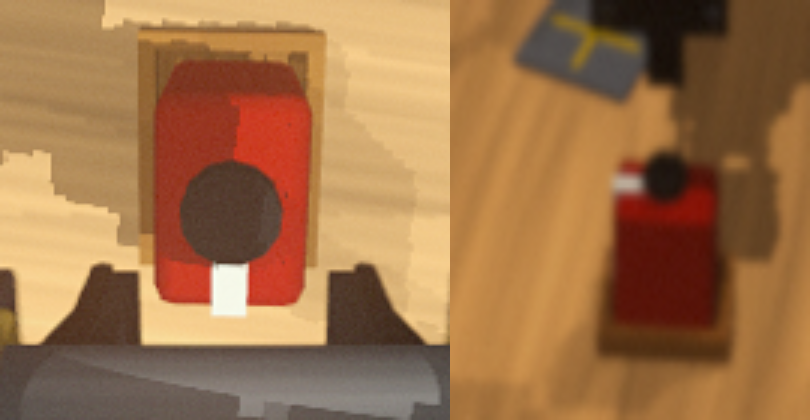

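The head now sits flush on the top and no yellow shank shows. I'll refine the bank's pose from this picture.

Run:
```python
from h import *
import pickle
o=pickle.load(open("w4.pkl","rb"));C=cam("wrist",o);im=cv2.imread("pics/w4.png").astype(int)
f=lambda x,y:(200+x/3-0.33,150+y/3-0.33)
L=onz(C,[f(157,110),f(155,285)],0.082);Rr=onz(C,[f(311,110),f(306,285)],0.082)
for s in(L,Rr): d=s[1]-s[0];print(s.round(4).tolist(),np.degrees(np.arctan2(d[1],d[0])))
S=onz(C,[f(231,213)],0.094)[0];print("stop",S)
W=onz(C,[f(230,300)],0.082)[0];print("stripe end",W,np.degrees(np.arctan2(*(W-S)[[1,0]])))
tb=onz(C,[f(233,95),f(230,304)],0.082);print(tb.round(4),tb.mean(0))
go([0.524,0.0835,0.035],97.9)
```

```text
[[0.4988, 0.0598, 0.082], [0.5493, 0.0652, 0.082]] 6.078525353886921
[[0.493, 0.1013, 0.082], [0.5433, 0.108, 0.082]] 7.626498548190261
stop [0.52138041 0.08326844 0.094     ]
stripe end [0.55084918 0.08707701 0.082     ] 7.364146366471614
[[0.4919 0.0797 0.082 ]
 [0.5521 0.0872 0.082 ]] [0.52198435 0.08347145 0.082     ]
offset [-0.04  0.15 12.61] rot [-0.11 -0.02  0.09]
```

Request:
drive_tool(
  plan=[
    {"offset": [0, 0, 0.5], "delta_rot": [0, 0, 0.2], "jaw": 8.7},
    {"offset": [0, 0, 1.0], "delta_rot": [0, 0, 0.4], "jaw": 8.7},
    {"offset": [0, 0, 1.5], "delta_rot": [0, 0, 0.6], "jaw": 8.7},
    {"offset": [0, 0, 2], "delta_rot": [0, 0, 0.7], "jaw": 8.7},
    {"offset": [0, 0, 2.5], "delta_rot": [0, 0, 0.7], "jaw": 8.7},
    {"offset": [0, 0, 3], "delta_rot": [0, 0, 0.7], "jaw": 8.7},
    {"offset": [0, 0, 3.5], "delta_rot": [0, 0, 0.7], "jaw": 8.7},
    {"offset": [0, 0, 4], "delta_rot": [0, 0, 0.7], "jaw": 8.7},
  ],
)

```text
time: 7.62
position: [0.5234, 0.0837, 0.1215]
tool_rot: [0.661, 0.751, -0.0, -0.0]
ft_force: [-0.2, -0.7, 0.2]
grip_width: 0.0864
```

Run:
```python
from h import *
stat();go([0.523,0.0835,0.035],97.2)
```

```text
t 7.62 p [0.5234 0.0837 0.1215] yaw 97.30 z [-2.e-04 -0.e+00 -1.e+00] F [-0.2 -0.7  0.2] w 0.0864
offset [-0.01 -0.04  8.65] rot [-0.01  0.    0.1 ]
```

Request:
drive_tool(
  plan=[
    {"offset": [0, 0, 1.3], "delta_rot": [0, 0, 0], "jaw": 8.7},
    {"offset": [0, 0, 2.6], "delta_rot": [0, 0, 0], "jaw": 8.7},
    {"offset": [0, 0, 3.9], "delta_rot": [0, 0, 0], "jaw": 8.7},
    {"offset": [0, 0, 5.2], "delta_rot": [0, 0, 0], "jaw": 8.7},
    {"offset": [0, 0, 6.5], "delta_rot": [0, 0, 0], "jaw": 8.7},
    {"offset": [0, 0, 7.5], "delta_rot": [0, 0, 0], "jaw": 8.7},
    {"offset": [0, 0, 8.3], "delta_rot": [0, 0, 0], "jaw": 8.7},
    {"offset": [0, 0, 8.6], "delta_rot": [0, 0, 0], "jaw": 8.7},
  ],
)

```text
time: 8.28
position: [0.5228, 0.0837, 0.0348]
tool_rot: [0.661, 0.751, -0.001, -0.001]
ft_force: [0.2, 0.1, -0.8]
grip_width: 0.0865
```

Request:
drive_tool(
  plan=[
    {"offset": [0, 0, 0], "delta_rot": [0, 0, 0], "jaw": 5.2},
    {"offset": [0, 0, 0], "delta_rot": [0, 0, 0], "jaw": 5.0},
    {"offset": [0, 0, 0], "delta_rot": [0, 0, 0], "jaw": 4.8},
    {"offset": [0, 0, 0], "delta_rot": [0, 0, 0], "jaw": 4.6},
    {"offset": [0, 0, 0], "delta_rot": [0, 0, 0], "jaw": 4.4},
    {"offset": [0, 0, 0], "delta_rot": [0, 0, 0], "jaw": 4.2},
    {"offset": [0, 0, 0], "delta_rot": [0, 0, 0], "jaw": 3.5},
    {"offset": [0, 0, 0], "delta_rot": [0, 0, 0], "jaw": 3.5},
  ],
  squeeze=30,
)

```text
time: 8.95
position: [0.5237, 0.0836, 0.0363]
tool_rot: [0.661, 0.751, 0.0, 0.0]
ft_force: [0.2, 0.5, 1.4]
grip_width: 0.0437
```

Run:
```python
from h import *
stat()
```

```text
t 8.95 p [0.5237 0.0836 0.0363] yaw 97.30 z [ 6.e-04 -2.e-04 -1.e+00] F [0.2 0.5 1.4] w 0.0437
```

Gripped at 43.7 mm width. Lifting straight up.

Request:
drive_tool(
  plan=[
    {"offset": [0, 0, -0.3], "delta_rot": [0, 0, 0], "jaw": 3.5},
    {"offset": [0, 0, -0.8], "delta_rot": [0, 0, 0], "jaw": 3.5},
    {"offset": [0, 0, -1.5], "delta_rot": [0, 0, 0], "jaw": 3.5},
    {"offset": [0, 0, -2.5], "delta_rot": [0, 0, 0], "jaw": 3.5},
    {"offset": [0, 0, -4], "delta_rot": [0, 0, 0], "jaw": 3.5},
    {"offset": [0, 0, -6], "delta_rot": [0, 0, 0], "jaw": 3.5},
    {"offset": [0, 0, -8], "delta_rot": [0, 0, 0], "jaw": 3.5},
    {"offset": [0, 0, -10], "delta_rot": [0, 0, 0], "jaw": 3.5},
  ],
  squeeze=35,
)

```text
time: 9.62
position: [0.5229, 0.0837, 0.1375]
tool_rot: [0.661, 0.751, -0.0, -0.0]
ft_force: [-0.2, -0.5, -4.6]
grip_width: 0.0439
```

Run:
```python
from h import *
stat()
for n in("scene","side"): cv2.imwrite(f"pics/{n}5.png",camera(n)[:,:,::-1])
a=cv2.resize(cv2.imread("pics/scene5.png")[130:370,140:340],None,fx=2,fy=2)
b=cv2.resize(cv2.imread("pics/side5.png")[50:290,200:360],None,fx=2,fy=2)
cv2.imwrite("pics/c5.png",np.hstack([a,b]))
go([0.555,0.01,0.21],42); go([0.621,-0.137,0.208],-14)
```

```text
t 9.62 p [0.5229 0.0837 0.1375] yaw 97.29 z [-4.e-04  0.e+00 -1.e+00] F [-0.2 -0.5 -4.6] w 0.0439
offset [-7.69  2.01 -7.01] rot [ 0.46 -0.15 55.3 ]
offset [-23.11   6.68  -6.75] rot [  0.38  -0.39 111.3 ]
```

View pics/c5.png

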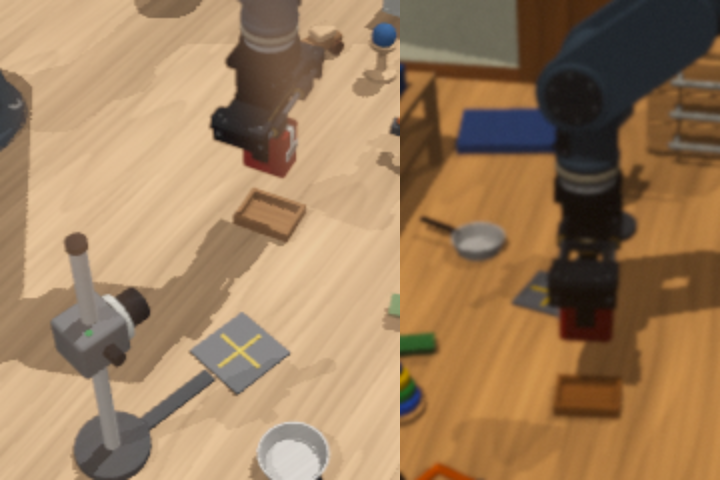

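The bank is out of the cradle and held upright. Next I'll carry it over and turn it, in two calls.

Request:
drive_tool(
  plan=[
    {"offset": [-0.5, 0.1, -0.9], "delta_rot": [0, 0, 7], "jaw": 3.5},
    {"offset": [-1.5, 0.3, -1.8], "delta_rot": [0, 0, 14], "jaw": 3.5},
    {"offset": [-2.5, 0.6, -2.7], "delta_rot": [0, 0, 21], "jaw": 3.5},
    {"offset": [-3.5, 0.9, -3.6], "delta_rot": [0, 0, 28], "jaw": 3.5},
    {"offset": [-4.5, 1.1, -4.5], "delta_rot": [0, 0, 35], "jaw": 3.5},
    {"offset": [-5.5, 1.4, -5.4], "delta_rot": [0, 0, 42], "jaw": 3.5},
    {"offset": [-6.6, 1.7, -6.2], "delta_rot": [0, 0, 49], "jaw": 3.5},
    {"offset": [-7.7, 2.0, -7.0], "delta_rot": [0, 0, 55.3], "jaw": 3.5},
  ],
)

```text
time: 10.38
position: [0.5522, 0.0096, 0.2053]
tool_rot: [0.935, 0.356, -0.001, -0.001]
ft_force: [-0.4, 0.0, -4.2]
grip_width: 0.0435
```

Run:
```python
from h import *
stat();go([0.615,-0.113,0.208],-11)
```

```text
t 10.38 p [0.5522 0.0096 0.2053] yaw 41.66 z [-2.3e-03  5.0e-04 -1.0e+00] F [-0.4  0.  -4.2] w 0.0435
offset [-3.46 13.34 -0.29] rot [-0.06  0.12 52.66]
```

Request:
drive_tool(
  plan=[
    {"offset": [-0.4, 1.7, 0], "delta_rot": [0, 0, 6.6], "jaw": 3.5},
    {"offset": [-0.9, 3.4, 0], "delta_rot": [0, 0, 13.2], "jaw": 3.5},
    {"offset": [-1.3, 5.1, 0], "delta_rot": [0, 0, 19.8], "jaw": 3.5},
    {"offset": [-1.8, 6.8, 0], "delta_rot": [0, 0, 26.4], "jaw": 3.5},
    {"offset": [-2.2, 8.5, 0], "delta_rot": [0, 0, 33], "jaw": 3.5},
    {"offset": [-2.6, 10.2, 0], "delta_rot": [0, 0, 39.6], "jaw": 3.5},
    {"offset": [-3.1, 11.8, 0], "delta_rot": [0, 0, 46.2], "jaw": 3.5},
    {"offset": [-3.5, 13.3, 0], "delta_rot": [0, 0, 52.7], "jaw": 3.5},
  ],
)

```text
time: 11.05
position: [0.6153, -0.1131, 0.2044]
tool_rot: [0.995, -0.096, -0.001, -0.0]
ft_force: [0.1, 1.4, -4.1]
grip_width: 0.0438
```

Run:
```python
from h import *
stat()
for i in range(5): camera("side")
for n in("scene","side","wrist"): stat();cv2.imwrite(f"pics/{n}6.png",camera(n)[:,:,::-1])
crop("pics/scene6.png","pics/s6.png",150,170,310,370,3)
crop("pics/side6.png","pics/d6.png",230,40,370,240,3)
```

```text
t 11.05 p [ 0.6153 -0.1131  0.2044] yaw -11.05 z [-2.8e-03  9.0e-04 -1.0e+00] F [ 0.1  1.4 -4.1] w 0.0438
t 11.30 p [ 0.6147 -0.1115  0.2048] yaw -10.62 z [-0.0031  0.0017 -1.    ] F [-0.3  0.3 -3.9] w 0.0436
t 11.35 p [ 0.6148 -0.1113  0.2051] yaw -10.61 z [-0.0026  0.0014 -1.    ] F [ 0.3  0.1 -5.2] w 0.0440
t 11.40 p [ 0.615  -0.1112  0.2054] yaw -10.60 z [-0.0019  0.0011 -1.    ] F [ 0.9 -0.7 -3.3] w 0.0437
```

View pics/s6.png

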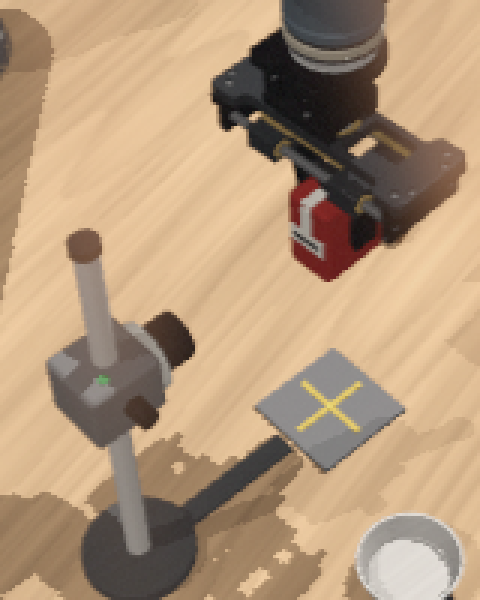

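View pics/d6.png

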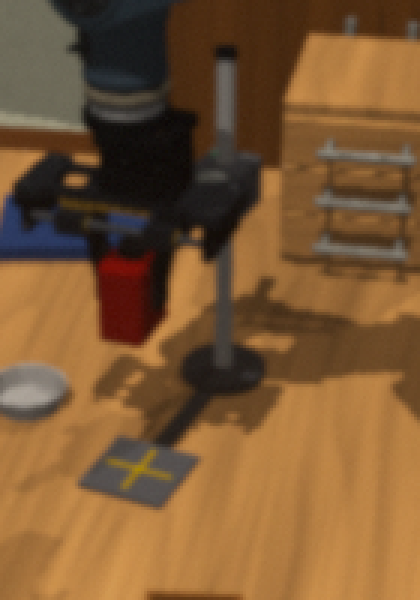

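View pics/wrist6.png

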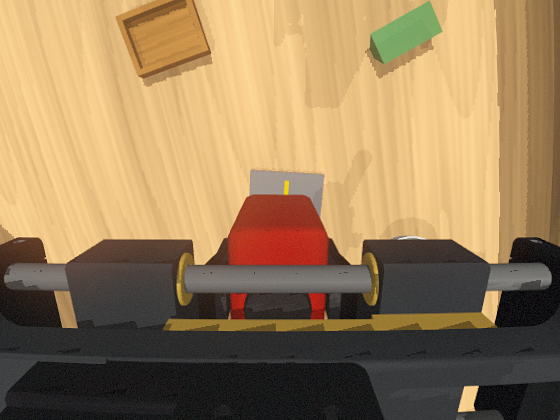

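The slot faces the lens and the bank hangs upright. The lens height still needs a better measurement, so I'll zoom in on the camera head.

Run:
```python
from h import *
a=cv2.resize(cv2.imread("pics/scene0.png")[265:325,160:225],None,fx=6,fy=6,interpolation=cv2.INTER_CUBIC)
b=cv2.resize(cv2.imread("pics/side0.png")[80:140,280:340],None,fx=6,fy=6,interpolation=cv2.INTER_CUBIC)
for q,x0,y0 in((a,160,265),(b,280,80)):
    for k in range(0,q.shape[1],60): cv2.putText(q,str(x0+k//6),(k,8),0,.3,(0,0,0));cv2.line(q,(k,0),(k,q.shape[0]),(0,255,255),1)
    for k in range(0,q.shape[0],60): cv2.putText(q,str(y0+k//6),(0,k+9),0,.3,(0,0,0));cv2.line(q,(0,k),(q.shape[1],k),(0,255,255),1)
cv2.imwrite("pics/lens.png",np.hstack([a,b]))
```

```text
(no output)
```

View pics/lens.png

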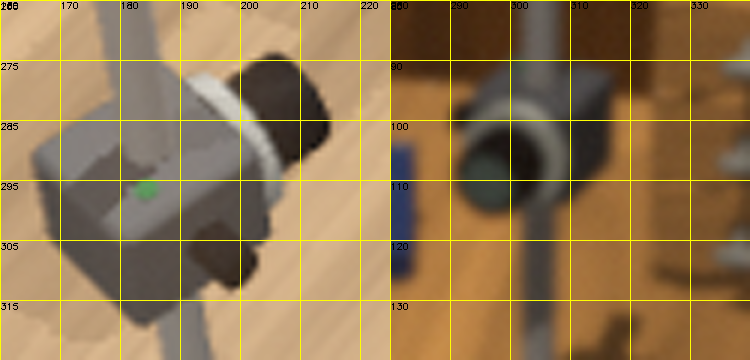

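Run:
```python
from h import *
cr=np.array([0.6205,-0.1365]);d=np.array([np.cos(np.radians(-104.1)),np.sin(np.radians(-104.1))])
post=cr+.2*d;lens=cr+.138*d;print(post,lens)
S=cam("scene");D=cam("side")
def hz(C,xy,px):
    zs=np.linspace(.1,.4,301);p=proj(C,np.c_[np.tile(xy,(301,1)),zs]);e=np.hypot(*(p-px).T);k=e.argmin();return zs[k].round(4),e[k].round(2),(p[k]-px).round(2)
print("side lens",hz(D,lens,(297,110)))
print("scene lens",hz(S,lens,(208.5,284.5)))
print("scene post enters head top",hz(S,post,(184.5,291)))
print("scene post top",hz(S,post,(178,248)),"side",hz(D,post,(305.5,56.5)))
# extremes of predicted front rim for h=.21,.215,.22
n=np.array([-d[1],d[0],0]);u=np.array([0,0,1.]);t=np.linspace(0,2*np.pi,72)
for h in(.20,.21,.22):
    c=np.r_[lens,h];P=c+.019*(np.cos(t)[:,None]*n+np.sin(t)[:,None]*u)
    a=proj(S,P);b=proj(D,P);print(h,"scene x",a[:,0].min().round(1),a[:,0].max().round(1),"y",a[:,1].min().round(1),a[:,1].max().round(1),"side x",b[:,0].min().round(1),b[:,0].max().round(1),"y",b[:,1].min().round(1),b[:,1].max().round(1))
    # head box corners
    dd=np.r_[d,0];q=[]
    for z in(26,-26):
        p=proj(S,[np.r_[post,h]+np.array([0,0,z/1000])]);q.append(p.round(1).tolist())
    print("  post at head top/bot scene",q)
```

```text
[ 0.571777  -0.3304744] [ 0.58688113 -0.27034234]
side lens (np.float64(0.219), np.float64(0.96), array([-0.96,  0.06]))
scene lens (np.float64(0.204), np.float64(1.04), array([ 1.03, -0.16]))
scene post enters head top (np.float64(0.235), np.float64(0.22), array([-0.15,  0.15]))
scene post top (np.float64(0.364), np.float64(1.45), array([-1.41,  0.32])) side (np.float64(0.359), np.float64(0.27), array([-0.24, -0.12]))
0.2 scene x 204.1 215.3 y 278.0 293.0 side x 290.1 302.0 y 109.9 122.0
  post at head top/bot scene [[[184.8, 293.9]], [[187.6, 309.1]]]
0.21 scene x 203.7 215.0 y 274.9 290.1 side x 290.1 302.1 y 106.8 118.9
  post at head top/bot scene [[[184.3, 290.8]], [[187.1, 306.2]]]
0.22 scene x 203.3 214.6 y 271.9 287.2 side x 290.1 302.1 y 103.6 115.8
  post at head top/bot scene [[[183.7, 287.8]], [[186.6, 303.4]]]
```

Run:
```python
from h import *
def grid(src,x0,y0,x1,y1,s,pts=()):
    q=cv2.resize(cv2.imread(src)[y0:y1,x0:x1],None,fx=s,fy=s,interpolation=cv2.INTER_CUBIC)
    for k in range(0,x1-x0,5): cv2.line(q,(k*s,0),(k*s,5 if k%10 else 400),(0,255,255),1);k%10 or cv2.putText(q,str(x0+k),(k*s,10),0,.35,(0,0,0))
    for k in range(0,y1-y0,5): cv2.line(q,(0,k*s),(5 if k%10 else 400,k*s),(0,255,255),1);k%10 or cv2.putText(q,str(y0+k),(0,k*s+10),0,.35,(0,0,0))
    for p in pts: cv2.circle(q,(int((p[0]+.5-x0)*s),int((p[1]+.5-y0)*s)),3,(255,0,255),1)
    return q
o=stat();p=o["position"];S=cam("scene");D=cam("side")
a=np.radians(-100.6);d=np.array([np.cos(a),np.sin(a),0]);n=np.array([-d[1],d[0],0]);c=p+[0,0,.0077]
P=[c+i*.032*d+j*.022*n+[0,0,k*.038] for i in(-1,1) for j in(-1,1) for k in(-1,1)]+[c+.032*d]
A=grid("pics/scene6.png",235,225,285,270,8,proj(S,P));B=grid("pics/side6.png",255,115,295,160,8,proj(D,P))
cv2.imwrite("pics/chk6.png",np.hstack([A,B]))
post=np.array([.5718,-.3305]);
pp=[np.r_[post,.36],np.r_[post,.012]]
A=grid("pics/scene6.png",160,240,220,300,8,proj(S,pp));B=grid("pics/side0.png",285,45,320,105,8,proj(D,pp))
cv2.imwrite("pics/chk6b.png",np.hstack([A,B]))
```

```text
t 11.45 p [ 0.6152 -0.1113  0.2056] yaw -10.61 z [-1.3e-03  7.0e-04 -1.0e+00] F [-0.8  0.4 -4.3] w 0.0439
```

View pics/chk6.png

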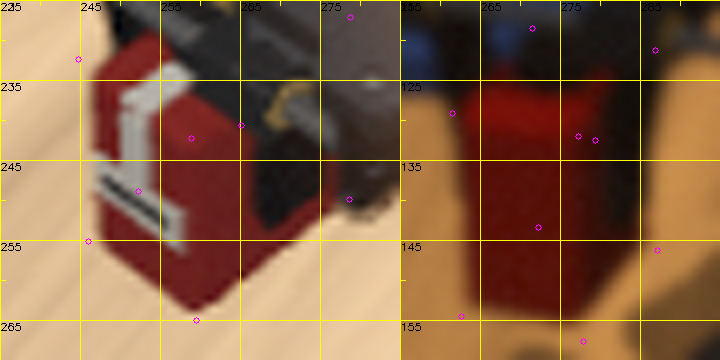

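View pics/chk6b.png

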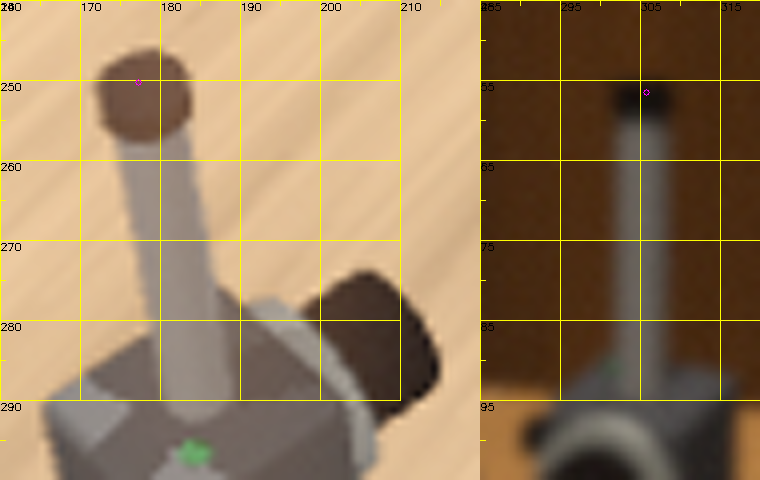

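Run:
```python
from h import *
S=cam("scene");D=cam("side")
def grid(src,x0,y0,x1,y1,s,pts=()):
    q=cv2.resize(cv2.imread(src)[y0:y1,x0:x1],None,fx=s,fy=s,interpolation=cv2.INTER_CUBIC)
    for k in range(0,x1-x0,5): cv2.line(q,(k*s,0),(k*s,5 if k%10 else 480),(0,255,255),1)
    for k in range(0,y1-y0,5): cv2.line(q,(0,k*s),(5 if k%10 else 480,k*s),(0,255,255),1)
    for p in pts: cv2.circle(q,(int((p[0]+.5-x0)*s),int((p[1]+.5-y0)*s)),1,(255,0,255),-1)
    return q
cr=np.array([0.6205,-0.1365]);a=np.radians(-104.1);d=np.array([np.cos(a),np.sin(a)]);lens=cr+.138*d
n=np.array([-d[1],d[0],0]);u=np.array([0,0,1.]);t=np.linspace(0,2*np.pi,48)
P=np.r_[lens,.215]+.019*(np.cos(t)[:,None]*n+np.sin(t)[:,None]*u);P=np.vstack([P,[np.r_[lens,.215]]])
A=grid("pics/scene6.png",190,265,225,305,11,proj(S,P));B=grid("pics/side0.png",282,90,317,130,11,proj(D,P))
cv2.imwrite("pics/lens2.png",np.hstack([A,B]))
```

```text
(no output)
```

View pics/lens2.png

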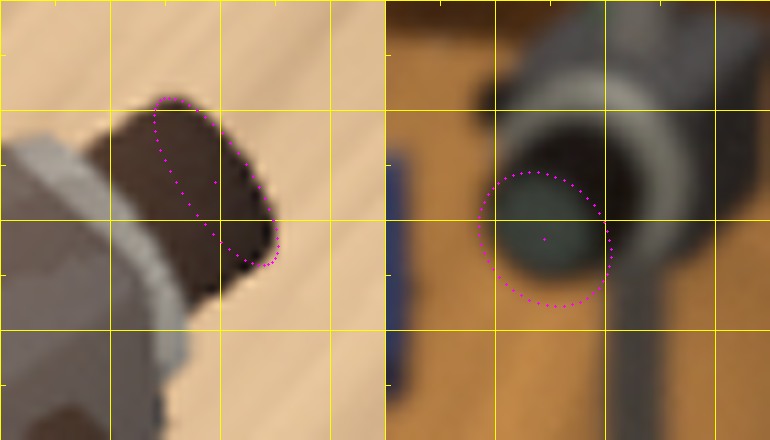

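Run:
```python
from h import *
o=stat();C=cam("wrist",o)
im=cv2.imread("pics/wrist6.png")
E=onz(C,[(251,171),(323,174.3),(287,181.5)],0.004);print(E.round(4).tolist())
d=np.array([np.cos(np.radians(-104)),np.sin(np.radians(-104))])
print("cross est",(E[0]+E[1])[:2]/2+.045*d, "edge ang",np.degrees(np.arctan2(*(E[1]-E[0])[[1,0]])), np.linalg.norm(E[1]-E[0]))
crop("pics/wrist6.png","pics/w6c.png",235,155,340,235,7)
go([0.6206,-0.1365,0.2093],-14.0)
```

```text
t 11.45 p [ 0.6152 -0.1113  0.2056] yaw -10.61 z [-1.3e-03  7.0e-04 -1.0e+00] F [-0.8  0.4 -4.3] w 0.0439
[[0.5866, -0.0823, 0.004], [0.6717, -0.1022, 0.004], [0.6271, -0.1029, 0.004]]
cross est [ 0.61824516 -0.13591714] edge ang -13.220163298488929 0.08739979596780652
offset [ 0.99  2.38 -0.37] rot [-0.02  0.08  3.39]
```

View pics/w6c.png

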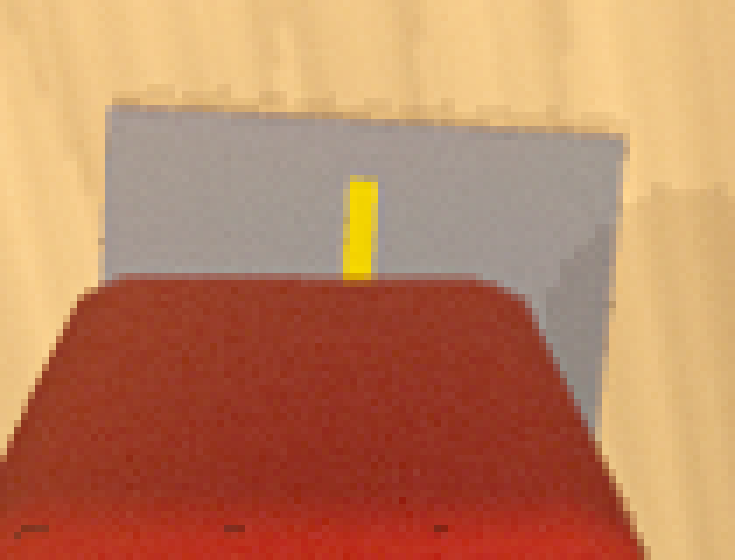

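Request:
drive_tool(
  plan=[
    {"offset": [0.1, 0.3, -0.1], "delta_rot": [0, 0, 0.5], "jaw": 3.5},
    {"offset": [0.3, 0.7, -0.1], "delta_rot": [0, 0, 1], "jaw": 3.5},
    {"offset": [0.5, 1.1, -0.2], "delta_rot": [0, 0, 1.6], "jaw": 3.5},
    {"offset": [0.6, 1.5, -0.3], "delta_rot": [0, 0, 2.2], "jaw": 3.5},
    {"offset": [0.8, 1.9, -0.3], "delta_rot": [0, 0, 2.8], "jaw": 3.5},
    {"offset": [0.9, 2.2, -0.4], "delta_rot": [0, 0, 3.2], "jaw": 3.5},
    {"offset": [0.9, 2.4, -0.4], "delta_rot": [0, 0, 3.4], "jaw": 3.5},
    {"offset": [0.9, 2.4, -0.4], "delta_rot": [0, 0, 3.4], "jaw": 3.5},
  ],
)

```text
time: 12.12
position: [0.6204, -0.1384, 0.2101]
tool_rot: [0.992, -0.123, 0.0, 0.0]
ft_force: [-0.7, 0.8, -5.0]
grip_width: 0.0442
```

```bash
cat >> h.py <<'E'
def grid(src,x0,y0,x1,y1,s,pts=()):
    q=cv2.resize(cv2.imread(src)[y0:y1,x0:x1],None,fx=s,fy=s,interpolation=cv2.INTER_CUBIC)
    for k in range(0,x1-x0,5): cv2.line(q,(k*s,0),(k*s,5 if k%10 else 480),(0,255,255),1)
    for k in range(0,y1-y0,5): cv2.line(q,(0,k*s),(5 if k%10 else 480,k*s),(0,255,255),1)
    for p in pts: cv2.circle(q,(int((p[0]+.5-x0)*s),int((p[1]+.5-y0)*s)),2,(255,0,255),-1)
    return q
E
python3 - <<'E'
from h import *
stat()
for i in range(6): camera("side")
for n in("wrist","scene","side"): o=stat();cv2.imwrite(f"pics/{n}7.png",camera(n)[:,:,::-1])
S=cam("scene");D=cam("side");p=o["position"]
a=np.radians(-104);d=np.array([np.cos(a),np.sin(a),0]);n=np.array([-d[1],d[0],0]);c=p+[0,0,.0077]
P=[c+i*.032*d+j*.022*n+[0,0,k*.038] for i in(-1,1) for j in(-1,1) for k in(-1,1)]+[c+.032*d]
A=grid("pics/scene7.png",225,235,275,280,8,proj(S,P));B=grid("pics/side7.png",255,110,305,155,8,proj(D,P))
cv2.imwrite("pics/chk7.png",np.hstack([A,B]))
E=np.array([.62,-.1363])
crop("pics/wrist7.png","pics/w7c.png",200,140,360,240,5)
crop("pics/scene7.png","pics/s7.png",150,170,310,370,3)
E
```

```text
t 12.12 p [ 0.6204 -0.1384  0.2101] yaw -14.16 z [ 1.e-04 -2.e-04 -1.e+00] F [-0.7  0.8 -5. ] w 0.0442
t 12.42 p [ 0.6203 -0.1374  0.21  ] yaw -14.09 z [-2.e-04  2.e-04 -1.e+00] F [-0.  -0.  -4.1] w 0.0439
t 12.47 p [ 0.6204 -0.1374  0.21  ] yaw -14.09 z [-1.e-04  1.e-04 -1.e+00] F [-1.3  0.1 -3.9] w 0.0440
t 12.52 p [ 0.6204 -0.1374  0.21  ] yaw -14.09 z [-1.e-04  1.e-04 -1.e+00] F [-0.3  0.7 -4.2] w 0.0440
```

View pics/chk7.png

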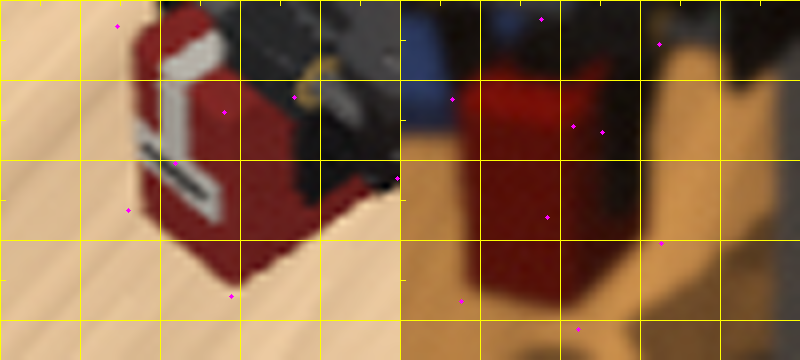

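View pics/w7c.png

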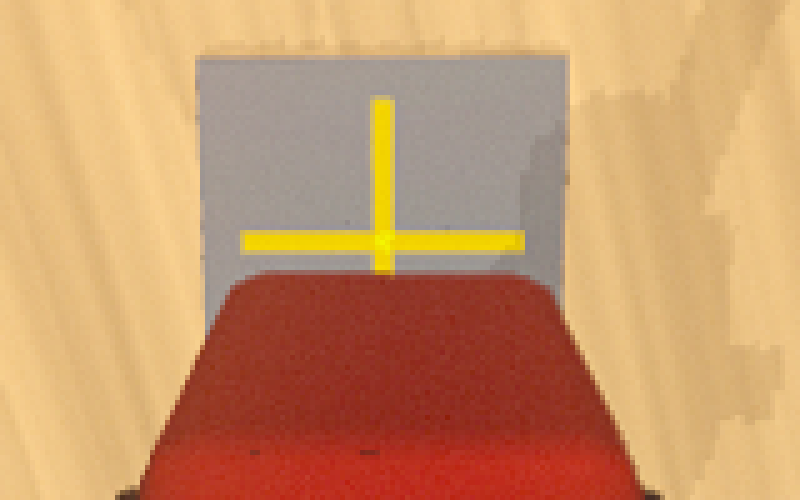

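View pics/s7.png

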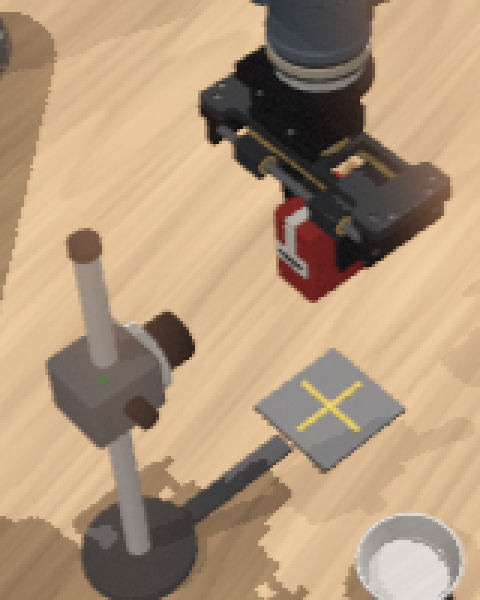

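The wrist view shows the cross at (276,188) with the mat edge parallel to the bank, so the yaw is right. Now the numbers.

Run:
```python
from h import *
o=stat();C=cam("wrist",o)
f=lambda x,y:(200+x/5-.4,140+y/5-.4)
X=onz(C,[f(383,241)],.004)[0];print("cross",X)
r=R.from_quat(o["tool_rot"]);print("cross in tool cm",(r.inv().apply(X-o["position"])*100).round(2))
# bank far bottom edge (+x face bottom): midpoint at z=bottom
zb=o["position"][2]+.0077-.038
E=onz(C,[f(232,290),f(556,290),f(394,273)],zb);print((r.inv().apply(E-o["position"])*1000).round(1))
# side cue: bank top edge of back face sides: widths
E=onz(C,[f(148,470),f(640,470)],o["position"][2]+.0077+.030);print((r.inv().apply(E-o["position"])*1000).round(1))
```

```text
t 12.57 p [ 0.6204 -0.1375  0.21  ] yaw -14.09 z [-1.e-04  1.e-04 -1.e+00] F [ 0.2 -0.2 -2.9] w 0.0439
cross [ 0.6180792  -0.13520054  0.004     ]
cross in tool cm [-0.28 -0.17 20.6 ]
[[-21.7 -27.6  30.3]
 [ 20.7 -27.6  30.3]
 [ -0.5 -29.9  30.3]]
[[-22.3 -26.3 -37.7]
 [ 20.9 -26.3 -37.7]]
```

Request:
drive_tool(
  plan=[
    {"offset": [0, -0.1, 0], "delta_rot": [0, 0, 0], "jaw": 3.5},
    {"offset": [-0.1, -0.2, 0], "delta_rot": [0, 0, 0], "jaw": 3.5},
    {"offset": [-0.1, -0.2, 0], "delta_rot": [0, 0, 0], "jaw": 3.5},
    {"offset": [-0.1, -0.2, 0], "delta_rot": [0, 0, 0], "jaw": 3.5},
    {"offset": [-0.1, -0.2, 0], "delta_rot": [0, 0, 0], "jaw": 3.5},
    {"offset": [-0.1, -0.2, 0], "delta_rot": [0, 0, 0], "jaw": 3.5},
    {"offset": [-0.1, -0.2, 0], "delta_rot": [0, 0, 0], "jaw": 3.5},
    {"offset": [-0.1, -0.2, 0], "delta_rot": [0, 0, 0], "jaw": 3.5},
  ],
)

```text
time: 13.23
position: [0.6199, -0.1355, 0.21]
tool_rot: [0.992, -0.123, 0.0, -0.0]
ft_force: [-0.8, -0.2, -4.8]
grip_width: 0.0435
```

Run:
```python
from h import *
stat();camera("scene")
for n in("scene","side"): cv2.imwrite(f"pics/{n}8.png",camera(n)[:,:,::-1])
o=stat()
cv2.imwrite("pics/c8.png",np.hstack([cv2.imread("pics/scene8.png")[120:420,100:460],cv2.imread("pics/side8.png")[40:340,140:420]]))
S=cam("scene")
# slot line-of-sight check in scene: triangulated slot vs lens heights with same camera
p=o["position"];d=np.array([np.cos(np.radians(-104)),np.sin(np.radians(-104))])
print("joint vel",np.abs(o["joint_velocities"]).max())
```

```text
t 13.23 p [ 0.6199 -0.1355  0.21  ] yaw -14.11 z [ 0.  0. -1.] F [-0.8 -0.2 -4.8] w 0.0435
t 13.38 p [ 0.6199 -0.1355  0.21  ] yaw -14.11 z [-0.  0. -1.] F [-0.3  0.9 -5. ] w 0.0437
joint vel 0.002968978289331034
```

View pics/c8.png

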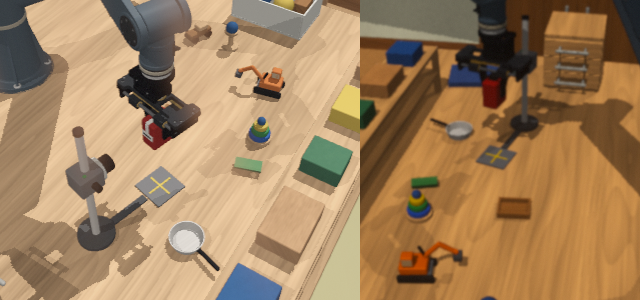

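The bank is at the spot and still, the other toys are where they were, and the rig is untouched. Handing in.

Run:
```python
from h import *
print(hand_in());stat()
```

```text
the job is handed in; nothing more can be done
None
the job is handed in; nothing more can be done
```

I pressed the stopper home in the cradle, lifted the bank out and handed the job in with it held in the air in front of the inspection camera. About 13.4 s of the 43 s had passed.

**Stopper:** it slid at about 5 N. At 20.8 N the tool height no longer changed (0.0942 m), and the pictures afterwards show the head flush with no yellow shank.

**Hold:**

| | Value |
|---|---|
| Tool position | (0.6199, -0.1355, 0.210) m, vertical |
| Bank centre height, worked out from the grasp | about 0.2175 m |
| Slot direction | -104.1°; the cross measured -104.0° ± 0.1° |
| Grip | 43.7 mm wide at 35 N, joints still |

In the last scene and side pictures, the other toys and the camera stand look undisturbed.

**Checks that disagreed:**
- **Lens height:** the scene view gave about 0.2145 m and the side view about 0.221 m. I used about 0.2175 m, so the height could be off by about 3 mm.
- **Cross position:** the wrist and fixed cameras differed by about 2–3 mm. I took a position between them, so the sideways placing is good to about 2–3 mm.

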